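# Shut and clasp the food box

## Task

The white food box on the kitchen counter has been left open: push its wooden lid fully shut with your fingers, and only then push its T-shaped clasp lever up and over its centre so that it snaps flat onto the lid. This is a job of pushing only and nothing is to be lifted: leave the box standing where it is and do not disturb the other things on the counter.

Things in the scene. Friction and masses are not known exactly. Their poses are not given: they have to be found in the camera images.
- box: White metal food box standing loose on the counter, 160 (x) by 200 (y) by 110 mm high to the rim, walls 5 mm, about 2.2 kg with its lid and loaf; origin at the centre of its underside. Its -x side (roughly towards the robot) carries the clasp, its +x side the lid's hinge. It slides if shoved with more than about 10 N.
- lid (a joint): Angle of the flat wooden lid (162 by 204 mm, 8 mm thick), rad: 0 = shut on the rim, grows as its clasp-side edge rises, up to 1.6. It turns about the box's y axis. The hinge is stiff and keeps the lid where it is left, so push it all the way down (2 to 5 N at the edge). Starts half to nearly upright, its outer face looking up and away from the clasp.
- lid_edge (a point): Middle of the lid's free edge on its outer face, 160 mm from the hinge line; moves with the lid. Its z axis is the outward normal of the outer face; its x axis points along the lid to the hinge.
- lid_hinge (a point): Middle of the lid's hinge line, on the box's rim: 80 mm from the box's origin along box +x, 110 mm up. The outer face of the lid lies 8 mm outside the plane through this line.
- clasp (a joint): Angle of the steel clasp lever about the box's y axis, rad: 0 = open, leaning 30 degrees from upright to box -x; 2.09 = closed, level over the lid, pointing to box +x. A spring holds it at either end: it resists with up to 4 N at the bar, springs back if let go early, and snaps on by itself past its centre at 1.05 (30 degrees past upright). Closed, its rubber foot bears on the lid.
- clasp_pivot (a point): Centre of the clasp's pivot pin, on the box's front bracket: 94 mm from the box's origin along box -x, 130 mm up. The bracket is 26 mm wide and rises 26 mm above the rim.
- clasp_bar (a point): Centre of the clasp's crossbar, a round steel bar 12 mm thick and 50 mm long along the box's y, at the end of the lever 62 mm from the pivot; moves with the lever. The lever itself is 14 mm wide and 6 mm thick.
- mug: White mug, 80 mm across, 90 mm high, beside the box on its +y side (bystander); origin at the centre of its underside.
- jar: Amber glass jar, 60 mm across, 100 mm high, beside the box on its -y side (bystander); origin at the centre of its underside.
- shaker: Dark wooden shaker, 42 mm across, 82 mm high, beside the box on its -y side, further from the robot than the jar (bystander); origin at the centre of its underside.
- spatula: Spatula 240 mm long lying flat on the counter to the robot's left of the box (bystander); origin at its middle, underneath.
- dispenser: White pump dispenser, 62 mm across, 189 mm high, at the robot's right (bystander); origin at the centre of its underside.
- tin: Round pale tin, 176 mm across, 93 mm high, at the robot's left (bystander); origin at the centre of its underside.
- fruitbowl: Blue bowl full of round fruit, 210 mm across, 124 mm high, at the far right (bystander); origin at the centre of its underside.

How it is judged:
By the outcome, as a careful person would: the job done as asked, in the order asked, and still so for the second after the job is handed in, with the robot touching nothing.
It also fails if it takes over 48 s, if anything falls off the work surface, if the arm or the gripper's body presses on something with over 40 N, if the wrist force passes 120 N, or if a joint passes its speed limit or range.

## Robot

A 6-joint arm with a two-finger parallel gripper is mounted at the origin on the work surface. World frame = base frame: x ahead of the robot, y to its left, z up, the work surface at z = 0. Lengths are in m, angles in rad, forces in N, time in s.
With the tool pointing down it reaches from about 0.375 to 0.825 m from the base axis. Payload 5.5 kg.
Tool frame: the origin (TCP) lies on the centre line of the jaws, within the pads' length; the fingertips stand 17 mm ahead of it and the grasp point (between the pads) lies 2 mm behind it; z points along the fingers, y is the line along which they close (so a half turn about z gives the same grasp; the last joint's range is limited). The gripper opens to 85 mm and grips with 20 to 120 N. Pads are 22 mm wide; open, the fingers measure 114 mm over their backs; the gripper's body (76 mm by 85 mm) begins 54 mm behind the grasp point. The pads swing forward as they close: fully open they stand 13 mm farther back than shut.
Start: joints at [-1.19, 0.314, -0.047, 1.21, 0, 1.571], TCP at [0.223, -0.557, 0.248] pointing down, gripper open.
Joint ranges: [-2.67, 2.67], [-0.69, 1.73], [-1.03, 1.25], [-2.08, 2.16], [-1.42, 1.45], [-3.14, 3.14]. Speed limits (rad/s): [2.39, 2.39, 3.01, 3.14, 3.14, 3.14].

## Interface

Orientations are given as [roll, pitch, yaw] about the fixed x, y, z axes, in that order (R = Rz(yaw) Ry(pitch) Rx(roll)).
In Python, from plant import observe, camera, get_calibration, workorder gives the robot as it stands.
- The arm moves only by the tool apply_moves, never from a script. Its argument "series" is a list of rows, each an object of numbers: "gripper": the finger opening in mm, from 0 to 85.4; "x", "y", "z": the shift along the tool's x, y, z each as a share of 50 mm, from -1 to 1; "twist": the turn about the tool's z as a share of 5 degrees, from -1 to 1. In form: [{"gripper": .., "x": .., "y": .., "z": .., "twist": ..}, ...]. A call has exactly 10 rows; each row shifts and turns the commanded pose from where the row before left it, along the tool's axes as they then stand; what a row does not reach is not made up. A row lasts 1/10 s, in which the tool goes at most 50 mm and 8.59 degrees, less where a joint would pass 70% of its speed; a pose out of reach is approached as far as the arm can. A call with a number of a shift or a turn outside -1 to 1 is refused whole. A call with a gripper value outside its range is refused whole. The fingers move at their own pace and stop on an object; "grip_force" is the grip in N (left out, the last holds). Time passes only in rows, so rows that do not move let the fingers close, or fill a call up. It gives the time, the measured TCP pose, the force, the opening and the grip force at its end, in the units of the state.
- observe(): the state, without advancing time (a new reading comes with each control period).
- camera(name): name is "side" or "top"; returns (picture, depth): 384x512x3 uint8, blue, green, red; 384x512 float32, m along the optical axis (not along the pixel's ray), 0 where there is no reading.
- get_calibration(name): a dict with "mtx" (3x3 intrinsics, pixels), "eye" and "rotation" of the camera in the world. Camera axes: x right, y up, looking along -z (the intrinsics and any distortion apply to the point x, -y, -z); pixel columns grow to the right and rows downward; lengths in m; the calibration is good to about 2 mm. A picture is of the moment at which its call begins. get_calibration takes no time and is no camera call.
- workorder.job_done(): hands the job in; it is judged then, once.
The state is a dict: "time_s": time; "joint_positions": joint angles; "joint_vel": joint speeds; "tau": joint torques, N m; "ee_pos": TCP position; "tool_rot": TCP orientation; "force": force on the tool from outside, world axes, zero at the start; "wrist_torque": the same for the moment, N m; "opening": finger opening in m; "gripper_force": force on a finger pad.
Only numpy, scipy, OpenCV 4.12 (cv2) and the standard library are available. Lean on these libraries where they do the work, as an engineer would, in place of code of your own. Each camera call takes 0.05 s, during which the arm holds its last target. There are 200 camera calls.

## Working session

There is one attempt and no reset: what is moved stays moved. The work goes in short steps, Python scripts to look and compute and a tool call to move; the robot and the scene stay as the last step left them, time stands still between calls to the robot, and variables do not carry over. Pictures are saved under pics/ and viewed, at most 10 in all, crops included, and the job is handed in when it is done.

Besides the shell and the picture viewer there is one more tool, called after ">>>" as a command line: name --argument value ..., lists and objects as JSON in quotes. apply_moves: Moves the arm, as the interface text tells. Its arguments: {"type":"object","properties":{"series":{"type":"array"},"grip_force":{"type":"number"}},"required":["series"]}

```bash
mkdir -p pics; cat > h.py <<'E'
import numpy as np, cv2
from plant import observe, camera, get_calibration, workorder
def cloud(name):
    im,d=camera(name); c=get_calibration(name); K=np.array(c["mtx"]); R=np.array(c["rotation"]); e=np.array(c["eye"])
    v,u=np.mgrid[0:d.shape[0],0:d.shape[1]]
    p=np.stack([(u-K[0,2])/K[0,0]*d, -(v-K[1,2])/K[1,1]*d, -d],-1)
    P=p@R.T+e; P[d==0]=np.nan
    return im,d,P
E
python3 - <<'E'
from h import *
for n in("side","top"):
    im,d,P=cloud(n); cv2.imwrite(f"pics/{n}0.png",im); np.savez(f"{n}0.npz",im=im,P=P)
    c=get_calibration(n); print(n,c)
print(observe())
E
```

```text
Traceback (most recent call last):
  File "h.py", line 7, in cloud
    P=p@R.T+e; P[d==0]=np.nan
      ~~~~~^~
ValueError: operands could not be broadcast together with shapes (384,512) (3,)
```

```bash
python3 - <<'E'
from h import *
for n in("side","top"):print(get_calibration(n))
print(observe())
E
```

```text
{'mtx': array([[437.74274704,   0.        , 258.04124455],
       [  0.        , 437.74274704, 190.48376907],
       [  0.        ,   0.        ,   1.        ]]), 'eye': array([1.16778267, 1.08078199, 1.02226576]), 'rotation': array([9.39831080e-01, 1.09618174e-03, 2.62509413e+00])}
{'mtx': array([[456.97710954,   0.        , 250.22188274],
       [  0.        , 456.97710954, 194.70456227],
       [  0.        ,   0.        ,   1.        ]]), 'eye': array([0.32059269, 0.01116387, 1.34810519]), 'rotation': array([ 0.17295016,  0.01109611, -1.55535205])}
{'time_s': 0.05, 'joint_positions': array([-1.19000643e+00,  3.14192264e-01, -4.80069704e-02,  1.21019752e+00,
       -4.12010724e-06,  1.57080656e+00]), 'joint_vel': array([ 0.00103509, -0.00030766,  0.00100042,  0.00023649, -0.00057009,
       -0.00035952]), 'tau': array([-1.23539035e-04, -5.41248608e+01,  3.40873933e+01,  1.17996451e-02,
        7.27038218e-05, -7.75171799e-06]), 'ee_pos': array([ 0.22280166, -0.55654999,  0.24748638]), 'tool_rot': array([-3.13999223e+00,  4.13647532e-06,  3.80779668e-01]), 'force': array([0.42918605, 0.6366007 , 0.1386382 ]), 'wrist_torque': array([-0.0254823 ,  0.0443923 ,  0.00040867]), 'gripper_force': 0.0, 'opening': 0.08547068578248547}
```

```bash
sed -i 's/R=np.array(c\["rotation"\])/R=Rotation.from_euler("xyz",c["rotation"]).as_matrix()/; 1a from scipy.spatial.transform import Rotation' h.py
python3 - <<'E'
from h import *
for n in("side","top"):
    im,d,P=cloud(n); cv2.imwrite(f"pics/{n}0.png",im); np.savez(f"{n}0.npz",im=im,P=P)
    z=P[...,2]; print(n,np.nanpercentile(z,[1,10,25,50,75,90,99]).round(3), (d==0).mean())
E
```

```text
side [-0.76  -0.751 -0.185 -0.001  0.068  0.248  0.589] 0.004526774088541667
top [-0.759 -0.747 -0.004  0.     0.004  0.095  0.819] 0.003977457682291667
```

View pics/side0.png

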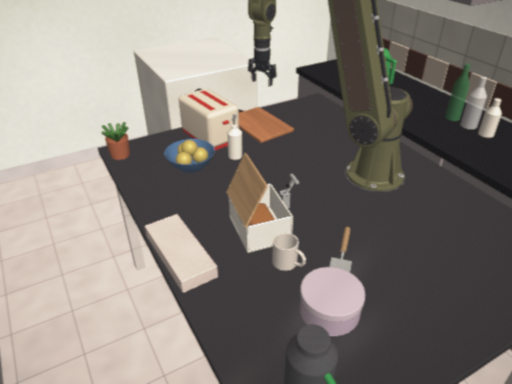

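View pics/top0.png

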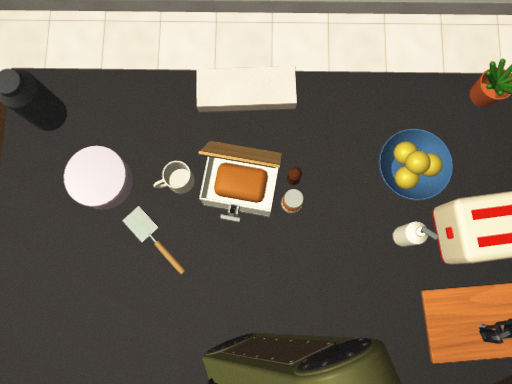

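```bash
python3 - <<'E'
from h import *
a=np.load("top0.npz"); P=a["P"]; im=a["im"]
s=np.load("side0.npz"); Ps=s["P"]; ims=s["im"]
# top: rim
roi=np.zeros(im.shape[:2],bool); roi[135:228,190:284]=1
z=P[...,2]; hsv=cv2.cvtColor(im,cv2.COLOR_BGR2HSV)
rim=roi&(abs(z-.11)<.008)&(hsv[...,1]<60)&(hsv[...,2]>110)
Q=P[rim]; print("rim",len(Q),np.median(Q[:,2])); r=cv2.minAreaRect(Q[:,:2].astype(np.float32)); print(r,cv2.boxPoints(r).round(4).tolist())
hi=roi&(z>.165)&(np.arange(384)[:,None]>195); print("bar",hi.sum(),P[hi].mean(0),P[hi].min(0),P[hi].max(0))
def plane(M,n):
    Q=M; 
    for _ in range(5):
        c=np.median(Q,0) if _==0 else Q.mean(0); nn=np.linalg.svd(Q-Q.mean(0))[2][2]; c=Q.mean(0); Q=M[abs((M-c)@nn)<.004]
    print(n,len(Q),c.round(4),nn.round(4)); return Q
lid=roi&(z>.125)&(np.arange(384)[:,None]<172)&(hsv[...,1]>60); L=P[lid]; print("lid top cam z",L.min(0).round(3),L.max(0).round(3)); plane(L,"lidtop")
h2=cv2.cvtColor(ims,cv2.COLOR_BGR2HSV); zs=Ps[...,2]
r2=np.zeros(zs.shape,bool); r2[150:250,220:305]=1
lid=r2&(zs>.125)&(h2[...,1]>70)&(Ps[...,0]>.55); L=Ps[lid]; L=plane(L,"lidside"); print(L.min(0).round(3),L.max(0).round(3)); 
t=L[L[:,2]>L[:,2].max()-.012]; print("top edge",t.mean(0).round(4),t[t[:,1].argmin()].round(4),t[t[:,1].argmax()].round(4))
b=r2&(zs>.155)&(h2[...,1]<60)&(Ps[...,0]<.6); B=Ps[b]; print("bar side",len(B),B.mean(0).round(4),B.min(0).round(4),B.max(0).round(4))
for n,(v,u,w) in dict(mug=(177,176,22),jar=(201,292,14),shaker=(175,294,11)).items():
    M=P[v-w:v+w,u-w:u+w].reshape(-1,3); M=M[M[:,2]>.06]; print(n,M.min(0).round(3),M.max(0).round(3))
cv2.imwrite("pics/c.png",np.hstack([cv2.resize(im[130:230,180:310],None,fx=3,fy=3,interpolation=2),cv2.resize(ims[150:250,215:315],None,fx=3,fy=3,interpolation=2)]))
E
```

```text
rim 288 0.10911811230478685
((0.5671620965003967, 0.060828112065792084), (0.20037202537059784, 0.12424833327531815), 80.66695404052734) [[0.4896000027656555, -0.02800000086426735], [0.6122000217437744, -0.04809999838471413], [0.6446999907493591, 0.14959999918937683], [0.5220999717712402, 0.16979999840259552]]
bar 113 [0.46638211 0.07743487 0.18436887] [0.45447109 0.05246705 0.16501113] [0.4878347  0.10129034 0.19466421]
lid top cam z [ 0.581 -0.055  0.125] [0.684 0.154 0.262]
lidtop 1028 [0.6284 0.0496 0.2055] [ 0.8811 -0.1471  0.4494]
lidside 1433 [0.6324 0.0631 0.1936] [-0.8853  0.1483 -0.4407]
[ 0.58  -0.051  0.125] [0.681 0.163 0.261]
top edge [0.6028 0.0667 0.2544] [ 0.5827 -0.04    0.2554] [0.62   0.163  0.2508]
bar side 77 [0.4696 0.0843 0.1767] [0.4532 0.0579 0.156 ] [0.4892 0.1079 0.1917]
mug [0.557 0.199 0.061] [0.635 0.306 0.094]
jar [ 0.502 -0.121  0.061] [ 0.556 -0.064  0.107]
shaker [ 0.589 -0.115  0.061] [ 0.626 -0.081  0.086]
```

View pics/c.png

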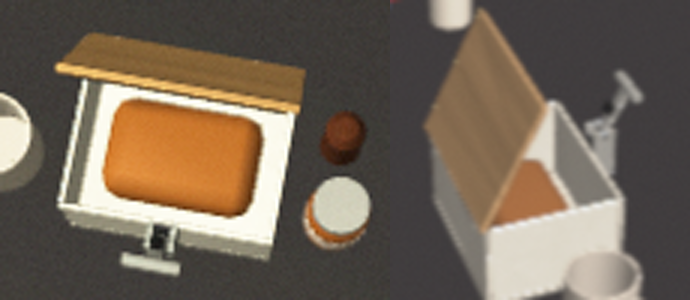

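Side view: the lid is open about 64° (edge at about 235–265, 165–200) and the clasp bar leans toward the robot at about (292,181). Top view: box around (240,185), bar at (230,217), mug (176,177), jar (292,201) and shaker (294,175).

From these, box yaw is about -9.4°, its centre is about (0.587, 0.058), and the lid is at 63.6°.

I'll close the fingers, rise, and move toward the far side of the lid.

>>> apply_moves --series '[{"gripper": 0,"x": 0,"y": 0,"z": -0.9,"twist": 0},{"gripper": 0,"x": 0,"y": 0,"z": -0.9,"twist": 0},{"gripper": 0,"x": 0.75,"y": -0.5,"z": 0,"twist": 0},{"gripper": 0,"x": 0.75,"y": -0.5,"z": 0,"twist": 0},{"gripper": 0,"x": 0.75,"y": -0.5,"z": 0,"twist": 0},{"gripper": 0,"x": 0.75,"y": -0.5,"z": 0,"twist": 0},{"gripper": 0,"x": 0.75,"y": -0.5,"z": 0,"twist": 0},{"gripper": 0,"x": 0.75,"y": -0.5,"z": 0,"twist": 0},{"gripper": 0,"x": 0.75,"y": -0.5,"z": 0,"twist": 0},{"gripper": 0,"x": 0.75,"y": -0.5,"z": 0,"twist": 0}]'

```text
time_s: 1.15
ee_pos: [0.4278, -0.2582, 0.3382]
tool_rot: [-3.142, 0.0, 0.381]
force: [0.9, -0.9, 0.2]
opening: 0.0002
gripper_force: 0.0
```

```bash
python3 -c "
from h import *
o=observe()
for k in ('time_s','joint_positions','ee_pos','tool_rot','opening','force'):print(k,np.round(o[k],4))"
```

```text
time_s 1.15
joint_positions [-0.543   0.1014 -0.1079  1.3616 -0.      2.218 ]
ee_pos [ 0.4278 -0.2582  0.3382]
tool_rot [-3.1416  0.      0.3806]
opening 0.0002
force [ 0.9114 -0.9114  0.1532]
```

>>> apply_moves --series '[{"gripper": 0,"x": 0.81,"y": -0.5,"z": 0,"twist": 0},{"gripper": 0,"x": 0.81,"y": -0.5,"z": 0,"twist": 0},{"gripper": 0,"x": 0.81,"y": -0.5,"z": 0,"twist": 0},{"gripper": 0,"x": 0.81,"y": -0.5,"z": 0,"twist": 0},{"gripper": 0,"x": 0.81,"y": -0.5,"z": 0,"twist": 0},{"gripper": 0,"x": 0.81,"y": -0.5,"z": 0,"twist": 0},{"gripper": 0,"x": 0.81,"y": -0.5,"z": 0,"twist": 0},{"gripper": 0,"x": 0.81,"y": -0.5,"z": 0,"twist": 0},{"gripper": 0,"x": 0,"y": 0,"z": 0,"twist": -1},{"gripper": 0,"x": 0,"y": 0,"z": 0,"twist": -1}]'

```text
time_s: 2.15
ee_pos: [0.6541, 0.048, 0.3367]
tool_rot: [-3.141, 0.002, 0.562]
force: [0.3, 0.4, 1.1]
opening: -0.0001
gripper_force: 0.0
```

>>> apply_moves --series '[{"gripper": 0,"x": 0,"y": 0,"z": 0,"twist": -1},{"gripper": 0,"x": 0,"y": 0,"z": 0,"twist": -1},{"gripper": 0,"x": 0,"y": 0,"z": 0,"twist": -1},{"gripper": 0,"x": 0,"y": 0,"z": 0,"twist": -1},{"gripper": 0,"x": 0,"y": 0,"z": 0,"twist": -1},{"gripper": 0,"x": 0,"y": 0,"z": 0,"twist": -1},{"gripper": 0,"x": 0,"y": 0,"z": 0,"twist": -1},{"gripper": 0,"x": 0,"y": 0,"z": 0,"twist": -1},{"gripper": 0,"x": 0,"y": 0,"z": 0,"twist": -1},{"gripper": 0,"x": 0,"y": 0,"z": 0,"twist": -0.75}]'

```text
time_s: 3.15
ee_pos: [0.6535, 0.0462, 0.3378]
tool_rot: [-3.141, 0.0, 1.409]
force: [-0.6, -0.2, -0.6]
opening: 0.0001
gripper_force: 0.0
```

>>> apply_moves --series '[{"gripper": 0,"x": 0,"y": 0,"z": 0.39,"twist": 0},{"gripper": 0,"x": 0,"y": 0,"z": 0.39,"twist": 0},{"gripper": 0,"x": 0,"y": 0,"z": 0.39,"twist": 0},{"gripper": 0,"x": 0,"y": 0,"z": 0.39,"twist": 0},{"gripper": 0,"x": 0,"y": -0.1,"z": 0,"twist": 0},{"gripper": 0,"x": 0,"y": -0.1,"z": 0,"twist": 0},{"gripper": 0,"x": 0,"y": -0.1,"z": 0,"twist": 0},{"gripper": 0,"x": 0,"y": -0.1,"z": 0,"twist": 0},{"gripper": 0,"x": 0,"y": -0.1,"z": 0,"twist": 0},{"gripper": 0,"x": 0,"y": -0.1,"z": 0,"twist": 0}]'

```text
time_s: 4.15
ee_pos: [0.6238, 0.0513, 0.261]
tool_rot: [3.141, -0.0, 1.406]
force: [-0.3, -0.6, -0.6]
opening: -0.0002
gripper_force: 0.0
```

```bash
python3 - <<'E'
from h import *
im,d,P=cloud("side"); cv2.imwrite("pics/s1.png",cv2.resize(im[120:260,200:340],None,fx=4,fy=4,interpolation=2))
E
```

```text
(no output)
```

View pics/s1.png

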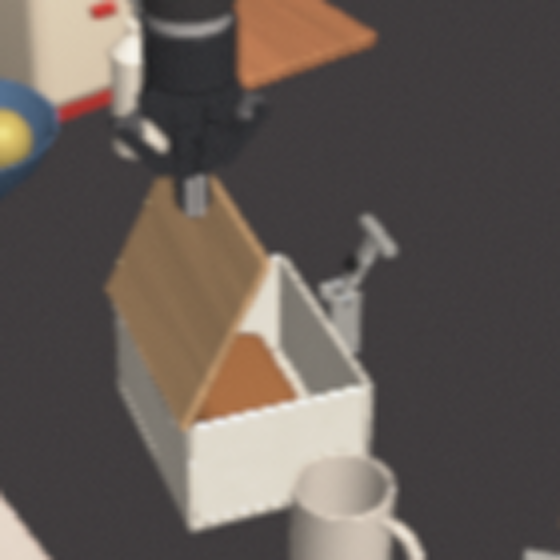

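The finger (195,205 in the zoom) is now behind the lid near its edge, not touching yet. Next I push along the arc.

>>> apply_moves --series '[{"gripper": 0,"x": 0,"y": -0.1,"z": 0.07,"twist": 0},{"gripper": 0,"x": 0,"y": -0.1,"z": 0.07,"twist": 0},{"gripper": 0,"x": 0,"y": -0.1,"z": 0.07,"twist": 0},{"gripper": 0,"x": 0,"y": -0.1,"z": 0.07,"twist": 0},{"gripper": 0,"x": 0,"y": -0.1,"z": 0.07,"twist": 0},{"gripper": 0,"x": 0,"y": -0.1,"z": 0.07,"twist": 0},{"gripper": 0,"x": 0,"y": -0.07,"z": 0.1,"twist": 0},{"gripper": 0,"x": 0,"y": -0.07,"z": 0.1,"twist": 0},{"gripper": 0,"x": 0,"y": -0.07,"z": 0.1,"twist": 0},{"gripper": 0,"x": 0,"y": -0.07,"z": 0.1,"twist": 0}]'

```text
time_s: 5.2
ee_pos: [0.5803, 0.0584, 0.2187]
tool_rot: [-3.141, 0.0, 1.406]
force: [0.8, -0.1, 1.6]
opening: 0.0001
gripper_force: 0.7
```

```bash
cat > st.py <<'E'
from h import *
import sys
im,d,P=cloud("side"); cv2.imwrite(f"pics/{sys.argv[1]}.png",cv2.resize(im[120:260,200:340],None,fx=4,fy=4,interpolation=2))
h2=cv2.cvtColor(im,cv2.COLOR_BGR2HSV); z=P[...,2]
m=np.zeros(z.shape,bool); m[150:250,210:305]=1
m&=(z>.112)&(h2[...,1]>70)&(h2[...,2]>60)&(P[...,0]>.48)
M=P[m]; Q=M
for _ in range(8):
    c=Q.mean(0); n=np.linalg.svd(Q-c)[2][2]; Q=M[abs((M-c)@n)<(.01 if _<4 else .004)]
n*=np.sign(n[2]); print("lid",len(Q),n.round(3),"deg",np.degrees(np.arccos(n[2])).round(1),Q.min(0).round(3),Q.max(0).round(3))
o=observe(); ex=np.array([.987,-.162,0]); ey=np.array([.162,.987,0]); q=o["ee_pos"]-[.587,.0577,0]
print("tcp box mm",(1000*np.array([q@ex,q@ey,q[2]])).round(1),"F",o["force"].round(1),o["time_s"])
E
python3 st.py s2
```

```text
lid 1654 [ 0.654 -0.11   0.749] deg 41.5 [ 0.546 -0.054  0.112] [0.685 0.17  0.224]
tcp box mm [ -7.7  -0.5 217.9] F [ 0.   1.3 -0.1] 5.25
```

>>> apply_moves --series '[{"gripper": 0,"x": 0,"y": -0.05,"z": 0.1,"twist": 0},{"gripper": 0,"x": 0,"y": -0.05,"z": 0.1,"twist": 0},{"gripper": 0,"x": 0,"y": -0.05,"z": 0.1,"twist": 0},{"gripper": 0,"x": 0,"y": -0.05,"z": 0.1,"twist": 0},{"gripper": 0,"x": 0,"y": -0.03,"z": 0.11,"twist": 0},{"gripper": 0,"x": 0,"y": -0.03,"z": 0.11,"twist": 0},{"gripper": 0,"x": 0,"y": -0.03,"z": 0.11,"twist": 0},{"gripper": 0,"x": 0,"y": -0.03,"z": 0.11,"twist": 0},{"gripper": 0,"x": 0,"y": -0.01,"z": 0.11,"twist": 0},{"gripper": 0,"x": 0,"y": -0.01,"z": 0.11,"twist": 0}]'

```text
time_s: 6.25
ee_pos: [0.5638, 0.0612, 0.1658]
tool_rot: [-3.141, 0.0, 1.406]
force: [-1.4, 0.6, 2.0]
opening: 0.0005
gripper_force: 0.6
```

>>> apply_moves --series '[{"gripper": 0,"x": 0,"y": 0,"z": 0.1,"twist": 0},{"gripper": 0,"x": 0,"y": 0,"z": 0.1,"twist": 0},{"gripper": 0,"x": 0,"y": 0,"z": 0.1,"twist": 0},{"gripper": 0,"x": 0,"y": 0,"z": 0.1,"twist": 0},{"gripper": 0,"x": 0,"y": 0,"z": 0.08,"twist": 0},{"gripper": 0,"x": 0,"y": 0,"z": 0.04,"twist": 0},{"gripper": 0,"x": 0,"y": 0,"z": 0.04,"twist": 0},{"gripper": 0,"x": 0,"y": 0,"z": 0,"twist": 0},{"gripper": 0,"x": 0,"y": 0,"z": 0,"twist": 0},{"gripper": 0,"x": 0,"y": 0,"z": 0,"twist": 0}]'

```text
time_s: 7.25
ee_pos: [0.564, 0.0612, 0.1384]
tool_rot: [3.141, -0.0, 1.406]
force: [0.9, 0.0, 0.4]
opening: 0.0
gripper_force: 0.0
```

```bash
python3 st.py s3
```

```text
lid 1486 [ 0.025 -0.004  1.   ] deg 1.5 [ 0.498 -0.053  0.113] [0.681 0.176 0.125]
tcp box mm [-23.2  -0.3 138.4] F [ 0.1 -1.  -0.4] 7.3
```

View pics/s3.png

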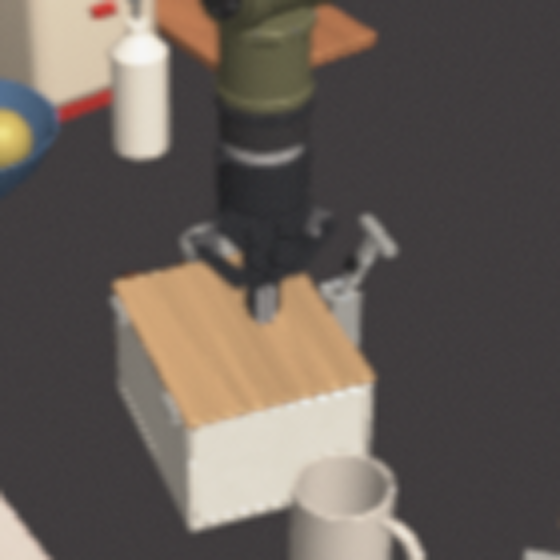

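The lid is nearly shut, at about 1.5°. I'll press further, gently.

>>> apply_moves --series '[{"gripper": 0,"x": 0,"y": 0,"z": 0.02,"twist": 0},{"gripper": 0,"x": 0,"y": 0,"z": 0.02,"twist": 0},{"gripper": 0,"x": 0,"y": 0,"z": 0.02,"twist": 0},{"gripper": 0,"x": 0,"y": 0,"z": 0.02,"twist": 0},{"gripper": 0,"x": 0,"y": 0,"z": 0,"twist": 0},{"gripper": 0,"x": 0,"y": 0,"z": 0,"twist": 0},{"gripper": 0,"x": 0,"y": 0,"z": 0,"twist": 0},{"gripper": 0,"x": 0,"y": 0,"z": 0,"twist": 0},{"gripper": 0,"x": 0,"y": 0,"z": 0,"twist": 0},{"gripper": 0,"x": 0,"y": 0,"z": 0,"twist": 0}]'

```text
time_s: 8.3
ee_pos: [0.5639, 0.0612, 0.135]
tool_rot: [3.141, -0.0, 1.406]
force: [-1.9, 0.1, 6.6]
opening: 0.0004
gripper_force: 3.3
```

>>> apply_moves --series '[{"gripper": 0,"x": 0,"y": 0,"z": 0.02,"twist": 0},{"gripper": 0,"x": 0,"y": 0,"z": 0.02,"twist": 0},{"gripper": 0,"x": 0,"y": 0,"z": 0,"twist": 0},{"gripper": 0,"x": 0,"y": 0,"z": 0,"twist": 0},{"gripper": 0,"x": 0,"y": 0,"z": 0,"twist": 0},{"gripper": 0,"x": 0,"y": 0,"z": 0,"twist": 0},{"gripper": 0,"x": 0,"y": 0,"z": 0,"twist": 0},{"gripper": 0,"x": 0,"y": 0,"z": 0,"twist": 0},{"gripper": 0,"x": 0,"y": 0,"z": 0,"twist": 0},{"gripper": 0,"x": 0,"y": 0,"z": 0,"twist": 0}]'

```text
time_s: 9.3
ee_pos: [0.564, 0.0612, 0.1349]
tool_rot: [3.14, -0.0, 1.406]
force: [-7.7, -0.6, 20.9]
opening: -0.0001
gripper_force: 10.4
```

>>> apply_moves --series '[{"gripper": 0,"x": 0,"y": 0,"z": -0.1,"twist": 0},{"gripper": 0,"x": 0,"y": 0,"z": -0.6,"twist": 0},{"gripper": 0,"x": 0,"y": 0,"z": -0.8,"twist": 0},{"gripper": 0,"x": 0,"y": 0,"z": -0.8,"twist": 0},{"gripper": 0,"x": 0,"y": 0,"z": -0.8,"twist": 0},{"gripper": 0,"x": 0,"y": -0.7,"z": 0,"twist": 0},{"gripper": 0,"x": 0,"y": -0.7,"z": 0,"twist": 0},{"gripper": 0,"x": 0,"y": -0.7,"z": 0,"twist": 0},{"gripper": 0,"x": 0,"y": -0.7,"z": 0,"twist": 0},{"gripper": 0,"x": 0,"y": 0,"z": 0,"twist": 0}]'

```text
time_s: 10.3
ee_pos: [0.422, 0.0843, 0.2873]
tool_rot: [-3.14, 0.0, 1.408]
force: [0.5, -0.5, -0.1]
opening: -0.0001
gripper_force: 0.0
```

```bash
python3 st.py s4; python3 - <<'E'
from h import *
im,d,P=cloud("side"); h=cv2.cvtColor(im,cv2.COLOR_BGR2HSV)
z=P[...,2]; m=np.zeros(z.shape,bool); m[150:250,220:310]=1
B=P[m&(z>.155)&(z<.21)&(h[...,1]<60)&(P[...,0]<.52)&(P[...,0]>.4)]; print(len(B),B.mean(0).round(4),B.min(0).round(4),B.max(0).round(4))
t=B[B[:,2]>B[:,2].max()-.012]; print(t.mean(0))
E
```

```text
lid 1702 [-0.002 -0.001  1.   ] deg 0.1 [ 0.49  -0.049  0.113] [0.68  0.178 0.121]
tcp box mm [-1.648e+02 -1.000e-01  2.875e+02] F [ 1.2  0.9 -0.1] 10.35
77 [0.4701 0.0846 0.1762] [0.4554 0.0597 0.1551] [0.4899 0.108  0.1917]
[0.46383178 0.08649456 0.18674242]
```

View pics/s4.png

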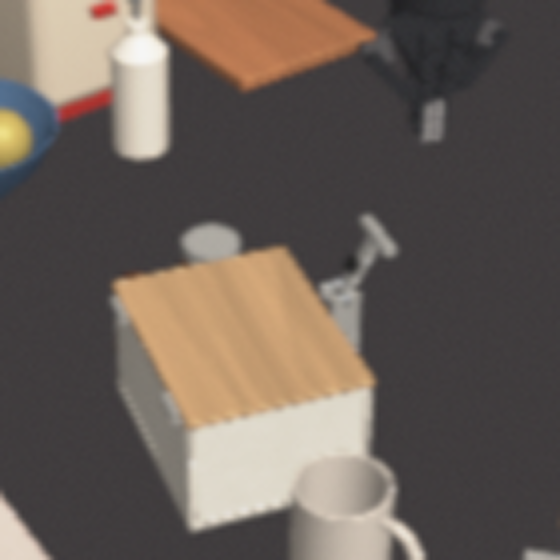

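The lid is shut (0.1°) and the box has not moved. The open clasp bar is at about (378,235) in the zoom. Next I lower the finger behind the bar and push it.

>>> apply_moves --series '[{"gripper": 0,"x": 0,"y": 0,"z": 0.5,"twist": 0},{"gripper": 0,"x": 0,"y": 0,"z": 0.5,"twist": 0},{"gripper": 0,"x": 0,"y": 0,"z": 0.5,"twist": 0},{"gripper": 0,"x": 0,"y": 0,"z": 0.45,"twist": 0},{"gripper": 0,"x": 0,"y": 0.2,"z": 0,"twist": 0},{"gripper": 0,"x": 0,"y": 0.2,"z": 0,"twist": 0},{"gripper": 0,"x": 0,"y": 0.2,"z": 0,"twist": 0},{"gripper": 0,"x": 0,"y": 0.15,"z": 0,"twist": 0},{"gripper": 0,"x": 0,"y": 0.15,"z": 0,"twist": 0},{"gripper": 0,"x": 0,"y": 0.15,"z": 0,"twist": 0}]'

```text
time_s: 11.4
ee_pos: [0.479, 0.0754, 0.1904]
tool_rot: [3.14, -0.0, 1.406]
force: [-2.6, 0.3, 1.2]
opening: -0.0001
gripper_force: 0.9
```

>>> apply_moves --series '[{"gripper": 0,"x": 0,"y": 0.1,"z": 0,"twist": 0},{"gripper": 0,"x": 0,"y": 0.1,"z": 0,"twist": 0},{"gripper": 0,"x": 0,"y": 0.1,"z": 0,"twist": 0},{"gripper": 0,"x": 0,"y": 0.1,"z": 0,"twist": 0},{"gripper": 0,"x": 0,"y": 0.1,"z": 0,"twist": 0},{"gripper": 0,"x": 0,"y": 0.1,"z": 0,"twist": 0},{"gripper": 0,"x": 0,"y": 0.1,"z": 0,"twist": 0},{"gripper": 0,"x": 0,"y": 0.1,"z": 0,"twist": 0},{"gripper": 0,"x": 0,"y": 0,"z": 0,"twist": 0},{"gripper": 0,"x": 0,"y": 0,"z": 0,"twist": 0}]'

```text
time_s: 12.4
ee_pos: [0.5171, 0.0689, 0.1898]
tool_rot: [-3.141, -0.0, 1.406]
force: [-0.2, 0.4, 0.3]
opening: 0.0
gripper_force: 0.0
```

```bash
python3 st.py s5
```

```text
lid 1632 [-0.004 -0.     1.   ] deg 0.2 [ 0.49  -0.053  0.113] [0.682 0.176 0.121]
tcp box mm [-71.1  -0.3 189.7] F [ 0.1 -0.2 -0.5] 12.45
```

View pics/s5.png

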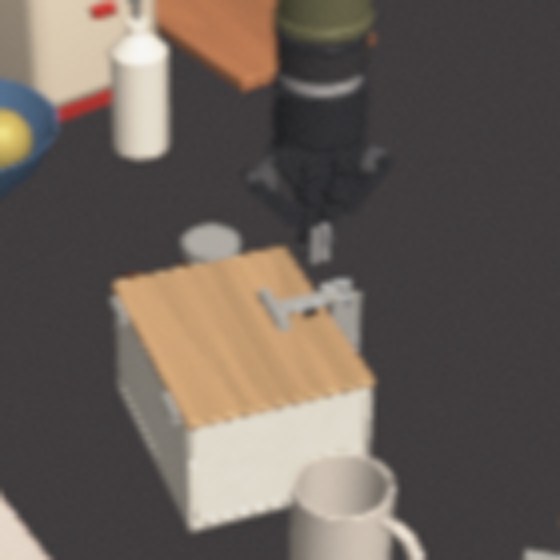

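The clasp has snapped flat onto the lid, with the bar at about (275,308) in the zoom. I'll retreat upward, check the final state, and hand in.

>>> apply_moves --series '[{"gripper": 0,"x": 0,"y": 0,"z": -0.5,"twist": 0},{"gripper": 0,"x": 0,"y": 0,"z": -0.6,"twist": 0},{"gripper": 0,"x": 0,"y": 0,"z": -0.6,"twist": 0},{"gripper": 0,"x": 0,"y": 0,"z": -0.6,"twist": 0},{"gripper": 0,"x": 0,"y": 0,"z": -0.3,"twist": 0},{"gripper": 0,"x": 0,"y": 0,"z": 0,"twist": 0},{"gripper": 0,"x": 0,"y": 0,"z": 0,"twist": 0},{"gripper": 0,"x": 0,"y": 0,"z": 0,"twist": 0},{"gripper": 0,"x": 0,"y": 0,"z": 0,"twist": 0},{"gripper": 0,"x": 0,"y": 0,"z": 0,"twist": 0}]'

```text
time_s: 13.45
ee_pos: [0.5165, 0.0689, 0.3189]
tool_rot: [-3.14, 0.0, 1.406]
force: [-0.2, -0.1, -0.1]
opening: -0.0
gripper_force: 0.0
```

```bash
python3 st.py s6; python3 - <<'E'
from h import *
im,d,P=cloud("side"); h=cv2.cvtColor(im,cv2.COLOR_BGR2HSV); z=P[...,2]
m=np.zeros(z.shape,bool); m[180:215,260:300]=1
B=P[m&(z>.123)&(z<.2)&(h[...,1]<60)]; print("clasp",len(B),B.min(0).round(3),B.max(0).round(3))
s=np.load("side0.npz")["im"]; D=cv2.absdiff(s,im).max(2)[:,150:380]>40
v,u=np.where(D[225:]); print("changed below row 225:",len(v))
print(observe()["force"].round(1)); 
if len(B) and B[:,2].max()<.15: workorder.job_done(); print("done")
E
```

```text
lid 1641 [-0.002 -0.     1.   ] deg 0.1 [ 0.491 -0.052  0.113] [0.68  0.177 0.121]
tcp box mm [-7.120e+01 -3.000e-01  3.191e+02] F [0.6 0.9 0.2] 13.5
clasp 132 [0.479 0.046 0.123] [0.563 0.094 0.138]
changed below row 225: 11
[-0.7  0.2  0.4]
the job is handed in; nothing more can be done
done
```

The lid is fully shut (0.1°) and the clasp has snapped flat onto it, in that order; the box did not visibly move, I saw nothing else disturbed, and the job was handed in at about 13.5 s with the robot clear.

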